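# Seat the plug gauge in a bicycle head tube

## Task

Check the bore of the bicycle head tube clamped on the bench: take the wider of the two steel plug gauges by its handle, lean it clearly (some 15 degrees) and put the lower edge of its foot into the mouth of the tube first, then straighten it and slide it down, still in the grip, until its collar rests on the rim all round, and let go. Do not drop it in, and leave the thinner gauge standing where it is.

Things in the scene. Friction and masses are not known exactly. Their poses are not given: they have to be found in the camera images.
- wide_gauge: The wider steel plug gauge, standing on its foot. From the foot up: body 40 mm across, 55 mm long, foot edge chamfered 2 mm; flat collar 60 mm across, 8 mm thick; round handle 26 mm across, from 63 to 118 mm above the foot, where the pin ends. About 0.4 kg. Origin: centre of the foot; z runs up the pin's axis to the handle. This one belongs in the head tube.
- wide_gauge_collar (a point): The centre of the underside of the wider gauge's collar, on the pin's axis, 55 mm above the centre of its foot; axes as the gauge's.
- thin_gauge: The thinner steel plug gauge, standing on its foot. From the foot up: body 28 mm across, 55 mm long, foot edge chamfered 2 mm; flat collar 44 mm across, 8 mm thick; round handle 26 mm across, from 63 to 118 mm above the foot, where the pin ends. About 0.25 kg. Origin: centre of the foot; z runs up the pin's axis to the handle. It stays where it stands.
- head_tube_mouth (a point): Centre of the mouth, level with the rim, of a fixed upright blue tube with a bare metal top ring, 62 mm across, 120 mm above the bench; z up. Bore 43 mm across, 100 mm deep, countersunk from 53 mm at the rim to 43 mm 8 mm down. Two blue stub tubes, lower than 100 mm above the bench, reach 105 mm out along +x, over a dark base plate 20 mm thick, up to 110 mm from the axis.
There are look-alikes about, which are no part of the job. What is shaped like the wide_gauge but orange or pink is not meant.

How it is judged:
By the outcome, as a careful person would: the job done as asked, in the order asked, and still so for the second after the job is handed in, with the robot touching nothing.
It also fails if it takes over 48 s, if anything falls off the work surface, if the arm or the gripper's body presses on something with over 40 N, if the wrist force passes 120 N, or if a joint passes its speed limit or range.

## Robot

A 6-joint arm with a two-finger parallel gripper is mounted at the origin on the work surface. World frame = base frame: x ahead of the robot, y to its left, z up, the work surface at z = 0. Lengths are in mm, angles in rad, forces in N, time in s.
With the tool pointing down it reaches from about 350 to 875 mm from the base axis. Payload 4.2 kg.
Tool frame: the origin (TCP) lies midway between the tips of the shut fingers; the grasp point (between the pads) lies 19 mm behind it; z points along the fingers, y is the line along which they close (so a half turn about z gives the same grasp; the last joint's range is limited). The gripper opens to 85 mm and grips with 20 to 120 N. Pads are 22 mm wide; open, the fingers measure 114 mm over their backs; the gripper's body (76 mm by 85 mm) begins 54 mm behind the grasp point. The pads swing forward as they close: fully open they stand 13 mm farther back than shut.
Start: joints at [1.405, 0.385, 0.008, 0, -1.194, -0.259], TCP at [257.553, 569.443, 231.312] pointing down, gripper open.
Joint ranges: [-3.14, 3.14], [-1.21, 2.06], [-1.07, 1.41], [-3.16, 2.05], [-2.99, -0.16], [-3.1, 3.1]. Speed limits (rad/s): [2.79, 2.79, 3.14, 3.14, 3.14, 3.14].

## Interface

Orientations are given as a unit quaternion [x, y, z, w].
In Python, from bench import read_state, get_image, job_done gives the robot as it stands.
- The arm moves only by the shell command python3 -m jog 'ROWS'. ROWS is JSON, a list of rows, each a list of 3 entries, a list of its own where there are three numbers: the shift along the world's x, y, z scaled (see below), then the turn, a rotation vector about the world's x, y, z scaled (see below), then the gripper's target within -1 to 1 (shut at 1, half-way at 0, fully open at -1). In form: [[[x, y, z], [wx, wy, wz], claw], ...]. A call has 1 to 20 rows; each row is the pose to reach, as a shift and turn from the pose commanded when the call began; what a row does not reach only later rows make up. The controller multiplies each number of a shift by 10 cm and each number of a turn by 120 degrees. A row lasts 1/10 s, in which the tool goes at most 50 mm and 8.59 degrees, less where a joint would pass 70% of its speed; a pose out of reach is approached as far as the arm can. A call with a number of a shift or a turn outside -1 to 1 is refused whole. A call with a gripper value outside its range is refused whole. The fingers move at their own pace and stop on an object; the grip force is fixed at half the most. Time passes only in rows, so rows that repeat a pose let the fingers close. It gives the time, the measured TCP pose, the force, the opening and the grip force at its end, in the units of the state.
- read_state(): the state, without advancing time (a new reading comes with each control period).
- get_image(name): name is "scene" or "top"; returns a dict with "frame" (400x640x3 uint8, red, green, blue), "range_z" (400x640 float32, mm along the optical axis (not along the pixel's ray), 0 where there is no reading), "fx", "fy", "cx", "cy" (pixels), "distortion" ([k1, k2, p1, p2, k3] as OpenCV has them; the pictures are not rectified), "R" (3x3) and "t" (3): a world point X has camera coordinates R X + t. Camera axes: x right, y down, z forward; pixel columns grow to the right and rows downward; lengths in mm; the calibration is good to about 2 mm. A picture is of the moment at which its call begins.
- job_done(): hands the job in; it is judged then, once.
The state is a dict: "clock": time; "joints": joint angles; "joint_vel": joint speeds; "joint_efforts": joint torques, N m; "position": TCP position; "ee_rot": TCP orientation; "contact_force": force on the tool from outside, world axes, zero at the start; "wrist_torque": the same for the moment, N m; "gripper_width": finger opening in mm; "grasp_force": force on a finger pad.
Only numpy, scipy, OpenCV 4.12 (cv2) and the standard library are available. Lean on these libraries where they do the work, as an engineer would, in place of code of your own. Each camera call takes 0.05 s, during which the arm holds its last target. There are 200 camera calls.

## Working session

There is one attempt and no reset: what is moved stays moved. The work goes in short steps, Python scripts to look and compute and a shell command to move; the robot and the scene stay as the last step left them, time stands still between calls to the robot, and variables do not carry over. Pictures are saved under pics/ and viewed, at most 10 in all, crops included, and the job is handed in when it is done.

```bash
mkdir -p pics; cat > h.py <<'E'
import numpy as np, cv2
from bench import *
def pts(im):
    h,w=im["range_z"].shape
    K=np.array([[im["fx"],0,im["cx"]],[0,im["fy"],im["cy"]],[0,0,1.]])
    u,v=np.meshgrid(np.arange(w),np.arange(h))
    n=cv2.undistortPoints(np.stack([u,v],-1).reshape(-1,1,2).astype(np.float64),K,np.array(im["distortion"],float)).reshape(h,w,2)
    z=im["range_z"][...,None]
    c=np.concatenate([n*z,z],-1)
    P=(c-np.array(im["t"]))@np.array(im["R"])
    P[im["range_z"]<=0]=np.nan
    return P
def save(im,name,box=None,s=1):
    f=im["frame"][...,::-1]
    if box: f=f[box[1]:box[3],box[0]:box[2]]
    cv2.imwrite("pics/"+name,cv2.resize(f,None,fx=s,fy=s,interpolation=cv2.INTER_CUBIC))
E
python3 - <<'E'
from h import *
print(read_state())
for n in("scene","top"):
    im=get_image(n); save(im,n+"0.png"); print(n,im["fx"],im["cx"],-np.array(im["R"]).T@np.array(im["t"]),np.round(im["R"],2).tolist())
    np.savez(n+"0.npz",**im)
E
```

```text
{'clock': 0.0, 'joints': array([ 1.40460174e+00,  3.85560680e-01,  6.60175477e-03, -5.05346665e-04,
       -1.19397186e+00, -2.58576546e-01]), 'joint_vel': array([-0.00068114,  0.00099025,  0.00127013,  0.00027289,  0.0017386 ,
       -0.00024466]), 'joint_efforts': array([ 2.73056839e-04, -3.92292058e+01,  1.88406783e+01,  4.18628767e+00,
       -4.69617167e-03,  5.46476912e-06]), 'position': array([257.32320181, 568.92482831, 230.20871887]), 'ee_rot': array([ 9.77510597e-01, -2.10883470e-01, -1.85316600e-04,  1.07693341e-03]), 'contact_force': array([ 0.44164273,  0.4915173 , -0.03743705]), 'wrist_torque': array([ 0.02116203, -0.02170795, -0.04607536]), 'grasp_force': 0.0, 'gripper_width': 85.20605813277162}
scene 410.75920258704076 315.92050805626496 [1066.86154656  336.98974478  669.49279989] [[-0.52, 0.85, 0.0], [0.57, 0.35, -0.75], [-0.64, -0.39, -0.67]]
top 421.16571881385977 323.1729332553412 [398.35875749  -1.5025904  941.88956633] [[-0.02, -1.0, -0.02], [-0.99, 0.03, -0.11], [0.11, 0.02, -0.99]]
```

View pics/scene0.png

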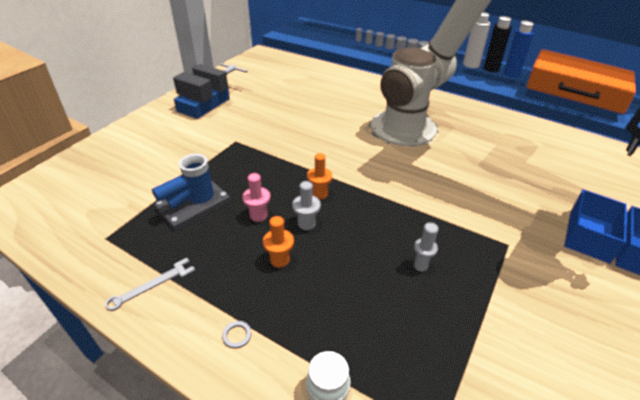

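View pics/top0.png

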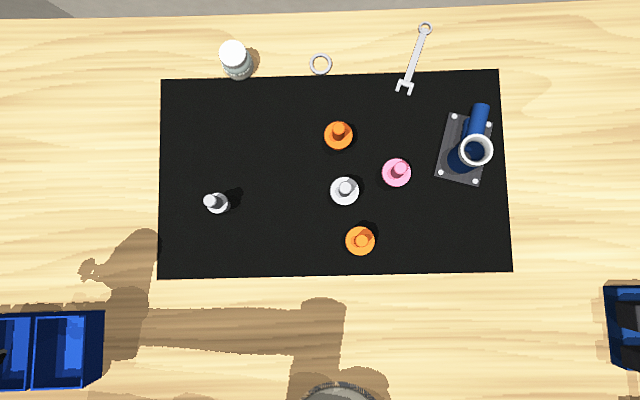

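The scene view shows silver gauges at scene (306,207)/top (344,190) and scene (426,248)/top (215,203). The orange look-alikes are at scene (320,177) and (279,243), and the pink one is at (256,198). The tube mouth is at scene (194,163)/top (476,151). The silver gauge at top (344,190) has the larger collar, so it looks like the wide one. I'll measure it and check it in a crop.

```bash
python3 - <<'E'
from h import *
ims={n:dict(np.load(n+"0.npz")) for n in("top","scene")}
def circ(P):
    A=np.c_[2*P[:,:2],np.ones(len(P))];s=np.linalg.lstsq(A,(P[:,:2]**2).sum(1),rcond=None)[0]
    return s[:2],np.sqrt(s[2]+s[:2]@s[:2])
for n,im in ims.items():
    P=pts(im); f=im["frame"].astype(int); grey=(f.max(2)-f.min(2)<35)&(f.min(2)>90)
    boxes={"top":dict(wide=(320,165,372,215),thin=(190,180,245,225),tube=(450,125,500,180)),"scene":dict(wide=(285,178,330,235),thin=(405,220,450,275),tube=(175,150,215,180))}[n]
    for k,b in boxes.items():
        Q=P[b[1]:b[3],b[0]:b[2]].reshape(-1,3); g=grey[b[1]:b[3],b[0]:b[2]].ravel()
        Q=Q[np.isfinite(Q[:,2])]if 0 else Q[g&np.isfinite(Q[:,2])]
        print(n,k,len(Q),"zhist",np.histogram(Q[:,2],np.arange(-5,140,8)) [0])
        for lo,hi in ((110,126),(56,70)):
            S=Q[(Q[:,2]>lo)&(Q[:,2]<hi)]
            if len(S)>5:
                (c,r),_=cv2.minEnclosingCircle(S[:,:2].astype(np.float32)),0
                h=cv2.convexHull(S[:,:2].astype(np.float32))[:,0]
                print("  z",lo,len(S),"zmed",np.median(S[:,2]).round(1),"enc",np.round(c,1),round(r,1),"fit",[np.round(x,1) for x in circ(h)],"mean",S[:,:2].mean(0).round(1))
im=ims["top"]; save(im,"crop_gauges.png",(190,110,510,260),2.4)
# tube stub direction
P=pts(im); f=im["frame"].astype(int); m=(f[...,2]>f[...,0]+40)&(P[...,2]>30)&(P[...,2]<100); m[:, :440]=0; m[:,510:]=0; m[200:]=0
S=P[m][:,:2]; v=np.linalg.svd(S-S.mean(0))[2][0]; print("stub",S.mean(0),v,len(S))
E
```

```text
top wide 635 zhist [ 20   3   0   0   0   0   0   5 459   4   2   0   1   2  17 122   0   0]
  z 110 138 zmed 117.6 enc [509.2 -30. ] 13.0 fit [array([509.2, -29.9]), np.float64(12.6)] mean [508.8 -30. ]
  z 56 465 zmed 62.8 enc [508.9 -30.2] 30.0 fit [array([509. , -30.1]), np.float64(29.5)] mean [507.2 -29.7]
top thin 323 zhist [  7   0   0   0   0   0   0  11 161   1   2   0   0   1  16 124   0   0]
  z 110 139 zmed 117.1 enc [490.8 239.7] 13.1 fit [array([490.3, 239.5]), np.float64(12.4)] mean [490.1 238.8]
  z 56 172 zmed 62.7 enc [490.2 239.8] 21.9 fit [array([490.1, 239.6]), np.float64(21.5)] mean [487.6 233.6]
top tube 956 zhist [  6   1 114 264   5   0   0   0   1   1   0   4   8  31 138 382   1   0]
  z 110 490 zmed 118.8 enc [ 576.8 -289. ] 32.4 fit [array([ 576.3, -288.8]), np.float64(31.6)] mean [ 576.7 -290.1]
scene wide 604 zhist [ 37  12   4   2   4  10   1  22 299  26  21  27  19  18  20  82   0   0]
  z 110 95 zmed 117.3 enc [511.4 -27.1] 12.8 fit [array([511.4, -27.1]), np.float64(12.2)] mean [513.2 -25.9]
  z 56 326 zmed 62.8 enc [485.5 -41.6] 59.2 fit [array([486.9, -39.8]), np.float64(50.4)] mean [517.2 -23.3]
scene thin 488 zhist [ 44   4  13   9   9   8   3  13 174  18  19  13  14  14  26 107   0   0]
  z 110 130 zmed 117.3 enc [491.9 242. ] 13.2 fit [array([492.3, 241.8]), np.float64(12.5)] mean [493.9 242.3]
  z 56 194 zmed 63.6 enc [491.8 241.5] 22.6 fit [array([492.3, 241.1]), np.float64(21.5)] mean [499.7 242.8]
scene tube 484 zhist [  8   0   0   0   0   0   0   0   0   0   0   9  12  73 154 227   1   0]
  z 110 335 zmed 117.4 enc [ 579.3 -287.3] 33.6 fit [array([ 577.9, -286.4]), np.float64(31.7)] mean [ 578.8 -286. ]
stub [ 612.2994768  -294.56371327] [-0.94572074  0.32498044] 1133
```

View pics/crop_gauges.png

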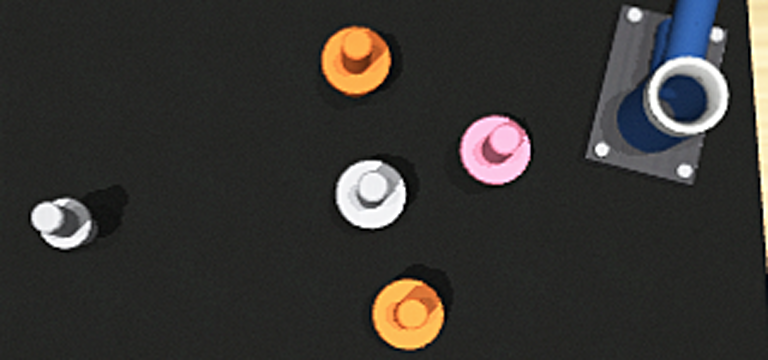

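The crop confirms it. The silver gauge with the broad collar, at crop (371,193), has a measured collar radius of 30 mm and stands at about (510,-29), so it is the wide one. The silver one at crop (60,220) has a collar radius of 22 mm and is the thin one. Relative to the wide gauge, the tube is at about (+67,-259). Next I'll travel over the gauge.

```bash

python3 -m jog '[[[0.42,-1,0],[0,0,0],-1],[[0.42,-1,0],[0,0,0],-1],[[0.42,-1,0],[0,0,0],-1],[[0.42,-1,0],[0,0,0],-1]]'
python3 -m jog '[[[0.42,-1,0],[0,0,0],-1],[[0.42,-1,0],[0,0,0],-1],[[0.42,-1,0],[0,0,0],-1],[[0.42,-1,0],[0,0,0],-1]]'
python3 -m jog '[[[0.42,-1,0],[0,0,0],-1],[[0.42,-1,0],[0,0,0],-1],[[0.42,-1,0],[0,0,0],-1],[[0.42,-1,0],[0,0,0],-1]]'
python3 -m jog '[[[0.42,-1,0],[0,0,0],-1],[[0.42,-1,0],[0,0,0],-1],[[0.42,-1,0],[0,0,0],-1],[[0.42,-1,0],[0,0,0],-1]]'
```

```text
clock: 0.5
position: [300.1, 468.1, 231.5]
ee_rot: [0.977, -0.212, -0.0, -0.0]
contact_force: [-0.5, 0.2, 0.2]
gripper_width: 85.1
grasp_force: 0.0
clock: 0.9
position: [342.0, 369.5, 231.5]
ee_rot: [0.977, -0.211, 0.0, -0.0]
contact_force: [0.1, -0.8, -0.6]
gripper_width: 85.3
grasp_force: 0.0
clock: 1.3
position: [384.1, 270.1, 231.4]
ee_rot: [0.977, -0.211, 0.0, -0.0]
contact_force: [0.1, 0.8, 0.3]
gripper_width: 85.2
grasp_force: 0.0
clock: 1.7
position: [426.3, 170.3, 231.3]
ee_rot: [0.977, -0.211, 0.0, -0.0]
contact_force: [0.3, 1.3, -0.4]
gripper_width: 85.4
grasp_force: 0.0
```

```bash

python3 -m jog '[[[0.42,-1,0],[0,0,0],-1],[[0.42,-1,0],[0,0,0],-1],[[0.42,-1,0],[0,0,0],-1],[[0.42,-1,0],[0,0,0],-1]]'
python3 -m jog '[[[0.42,-0.98,0],[0,0,0],-1],[[0.42,-0.98,0],[0,0,0],-1],[[0.42,-0.98,0],[0,0,0],-1],[[0.42,-0.98,0],[0,0,0],-1]]'
python3 -m jog '[[[0.005,0,-0.4],[0,0,0],-1],[[0.005,0,-0.75],[0,0,0],-1],[[0.005,0,-0.75],[0,0,0],-1],[[0.005,0,-0.75],[0,0,0],-1]]'
python3 - <<'E'
from h import *
im=get_image("scene"); save(im,"hover.png",(220,100,420,260),3)
E
```

```text
clock: 2.1
position: [468.3, 70.3, 231.1]
ee_rot: [0.977, -0.211, -0.0, -0.0]
contact_force: [-1.0, 0.0, -0.3]
gripper_width: 85.4
grasp_force: 0.0
clock: 2.5
position: [510.1, -27.5, 230.9]
ee_rot: [0.978, -0.211, -0.0, -0.0]
contact_force: [-0.1, 0.8, -0.2]
gripper_width: 85.0
grasp_force: 0.0
clock: 2.9
position: [510.4, -26.9, 157.0]
ee_rot: [0.978, -0.209, 0.0, 0.0]
contact_force: [0.2, -0.2, 0.5]
gripper_width: 85.4
grasp_force: 0.0
```

View pics/hover.png

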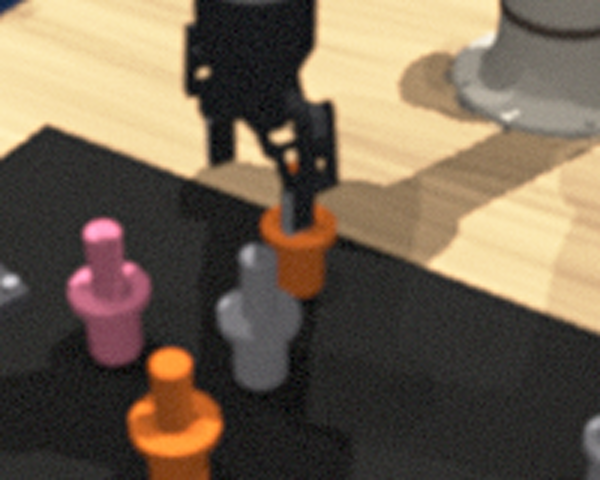

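The crop shows the open fingers at (215,150) and (305,180), straddling the silver handle at (258,255). I'll descend and grip.

```bash

python3 -m jog '[[[0,-0.01,-0.4],[0,0,0],-1],[[0,-0.01,-0.7],[0,0,0],-1],[[0,-0.01,-0.81],[0,0,0],-1],[[0,-0.01,-0.81],[0,0,0],-1],[[0,-0.01,-0.81],[0,0,0],-1],[[0,-0.01,-0.81],[0,0,0],0],[[0,-0.01,-0.81],[0,0,0],0.3],[[0,-0.01,-0.81],[0,0,0],1],[[0,-0.01,-0.81],[0,0,0],1],[[0,-0.01,-0.81],[0,0,0],1],[[0,-0.01,-0.81],[0,0,0],1],[[0,-0.01,-0.81],[0,0,0],1],[[0,-0.01,-0.81],[0,0,0],1],[[0,-0.01,-0.81],[0,0,0],1],[[0,-0.01,-0.81],[0,0,0],1]]'
```

```text
clock: 4.45
position: [510.5, -29.4, 75.9]
ee_rot: [0.978, -0.211, 0.001, -0.0]
contact_force: [-0.2, 1.2, 6.0]
gripper_width: 24.9
grasp_force: 58.6
```

```bash

python3 -m jog '[[[0,0,0.2],[0,0,0],1],[[0,0,0.5],[0,0,0],1],[[0,0,1],[0,0,0],1],[[0,0,1],[0,0,0],1],[[0,0,1],[0,0,0],1]]'
python3 -m jog '[[[0.22,-0.3,0.4],[0,0,0],1],[[0.22,-0.6,0.8],[0,0,0],1],[[0.22,-0.86,0.9],[0,0,0],1],[[0.22,-0.86,0.9],[0,0,0],1],[[0.22,-0.86,0.9],[0,0,0],1]]'
python3 -m jog '[[[0.22,-0.3,0],[0,0,0],1],[[0.22,-0.6,0],[0,0,0],1],[[0.22,-0.86,0],[0,0,0],1],[[0.22,-0.86,0],[0,0,0],1],[[0.22,-0.86,0],[0,0,0],1]]'
python3 -m jog '[[[0.23,-0.3,0],[0,0,0],1],[[0.23,-0.6,0],[0,0,0],1],[[0.23,-0.87,0],[0,0,0],1],[[0.23,-0.87,0],[0,0,0],1],[[0.23,-0.87,0],[0,0,0],1],[[0.23,-0.87,0],[0,0,0],1]]'
python3 - <<'E'
from h import *
for n in("scene","top"): np.savez(n+"1.npz",**get_image(n))
im=np.load("scene1.npz"); 
a=cv2.resize(im["frame"][40:230,100:300],None,fx=2,fy=2,interpolation=2); t=np.load("top1.npz")["frame"][60:250,390:590]
cv2.imwrite("pics/above.png",np.hstack([a,cv2.resize(t,None,fx=2,fy=2,interpolation=2)])[...,::-1])
E
```

```text
clock: 4.95
position: [509.3, -29.4, 175.0]
ee_rot: [0.977, -0.211, -0.0, -0.001]
contact_force: [-0.7, -0.1, -5.3]
gripper_width: 24.6
grasp_force: 59.6
clock: 5.45
position: [530.4, -115.7, 262.2]
ee_rot: [0.977, -0.212, -0.003, -0.0]
contact_force: [0.1, 0.2, -4.5]
gripper_width: 25.0
grasp_force: 59.9
clock: 5.95
position: [553.0, -200.8, 262.4]
ee_rot: [0.977, -0.211, -0.003, -0.0]
contact_force: [0.2, 0.1, -3.7]
gripper_width: 25.0
grasp_force: 60.2
clock: 6.55
position: [577.0, -286.9, 264.6]
ee_rot: [0.978, -0.21, -0.001, -0.0]
contact_force: [0.1, -0.6, -3.4]
gripper_width: 24.7
grasp_force: 60.4
```

View pics/above.png

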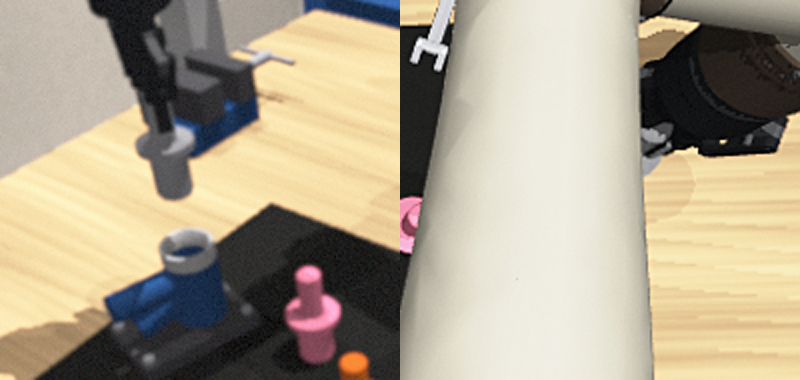

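The left half shows the gauge held above the tube, foot near crop (172,190) and mouth near (188,248). In the right half the arm hides the top view. I'll fit the gauge axis from the scene-camera depth.

```bash
cat > g.py <<'E'
from h import *
from scipy.optimize import least_squares
def mask(P,f): return (f.max(2)-f.min(2)<40)&np.isfinite(P[...,2])
def fitaxis(P,f,c0,R,zlo,zhi,lean=(0,0),r=45,mb=60):
    # body points: cylinder of radius R; axis x=c+s*(z-zlo)
    Q=P[mask(P,f)&(f.min(2)>mb)]
    ax=np.array(c0)+np.outer(Q[:,2]-zlo,lean)
    Q=Q[(Q[:,2]>zlo)&(Q[:,2]<zhi)&(np.linalg.norm(Q[:,:2]-ax,axis=1)<r)]
    def res(p):
        u=np.array([p[2],p[3],1]);u/=np.linalg.norm(u)
        d=Q-np.array([p[0],p[1],zlo]); return np.linalg.norm(d-np.outer(d@u,u),axis=1)-R
    s=least_squares(res,[*c0,*lean],loss="soft_l1",f_scale=1)
    return s.x,len(Q),np.median(np.abs(s.fun)),Q
def rim(P,f,c=(577.5,-287)):
    Q=P[mask(P,f)&(f.min(2)>90)]
    Q=Q[(np.linalg.norm(Q[:,:2]-c,axis=1)<34)&(np.abs(Q[:,2]-118)<5)]
    h=cv2.convexHull(Q[:,:2].astype(np.float32))[:,0]
    s=least_squares(lambda p:np.linalg.norm(h-p,axis=1)-31,c,loss="soft_l1")
    return s.x,len(Q),np.percentile(Q[:,2],[50,90])
E
python3 - <<'E'
from g import *
im=dict(np.load("scene1.npz")); P=pts(im); f=im["frame"].astype(int)
print("rim",rim(P,f))
x,n,m,Q=fitaxis(P,f,(577,-287),20,190,238); print("body",x,n,m)
W=P[mask(P,f)&(f.min(2)>50)]; W=W[(np.linalg.norm(W[:,:2]-[577,-287],axis=1)<36)&(W[:,2]>150)]
print("zmin",np.percentile(W[:,2],[0,1,3,5]),np.histogram(W[:,2],np.arange(170,320,6)))
E
python3 - <<'E'
from g import *
im=dict(np.load("scene0.npz")); P=pts(im); f=im["frame"].astype(int)
x,n,m,Q=fitaxis(P,f,(510,-29),20,3,50); print("standing body",x,n,m)
im=dict(np.load("top0.npz")); P=pts(im); f=im["frame"].astype(int); print("top rim",rim(P,f))
E
```

```text
rim (array([ 578.03189735, -286.21078098]), 259, array([118.67071474, 120.92638265]))
body [ 5.74418313e+02 -2.85761679e+02  4.51510017e-02  1.20343143e-02] 329 0.7030703088612356
zmin [191.56895747 194.295205   197.55262194 200.63972747] (array([  0,   0,   0,  11,  42,  42,  38,  48,  42,  48,  44,  15,  52,
       260,  34,  19,  24,  27,  23,  24,  23,  20,  16,   5]), array([170, 176, 182, 188, 194, 200, 206, 212, 218, 224, 230, 236, 242,
       248, 254, 260, 266, 272, 278, 284, 290, 296, 302, 308, 314]))
standing body [ 5.10261876e+02 -2.86402449e+01  4.82962196e-03  4.72302581e-03] 215 0.577663304936884
top rim (array([ 576.1573869 , -288.67846101]), 440, array([119.00064974, 121.27253613]))
```

```bash

python3 -m jog '[[[-0.04,-0.1,-0.2],[0.06,-0.028,0],1],[[-0.086,-0.191,-0.4],[0.121,-0.055,0],1],[[-0.086,-0.191,-0.4],[0.121,-0.055,0],1],[[-0.086,-0.191,-0.4],[0.121,-0.055,0],1],[[-0.086,-0.191,-0.4],[0.121,-0.055,0],1],[[-0.086,-0.191,-0.4],[0.121,-0.055,0],1],[[-0.086,-0.191,-0.4],[0.121,-0.055,0],1]]'
cat > m.py <<'E'
from g import *
import sys
tag=sys.argv[1]; lean=eval(sys.argv[2]); zf=float(sys.argv[3])
st=read_state(); from scipy.spatial.transform import Rotation as R
Rm=R.from_quat(st["ee_rot"]).as_matrix(); print("tcp",st["position"].round(1),"axis slope",(Rm[:2,2]/Rm[2,2]).round(4),"toolxy",Rm[:2,:2].T.round(3).tolist())
im=get_image("scene"); np.savez(tag+".npz",**im); P=pts(im); f=im["frame"].astype(int)
foot=st["position"]-75.9*-Rm[:,2]; print("foot by kin",foot.round(1))
print("rim",rim(P,f))
for lo,hi in ((zf+4,zf+48),(zf+6,zf+44)):
    x,n,m,Q=fitaxis(P,f,foot[:2]+np.array(lean)*(lo-foot[2]),20,lo,hi,lean,r=27); print("body at foot z",(x[:2]-x[2:]*(lo-foot[2])).round(1),"slope",x[2:].round(4),n,round(m,2))
save(im,tag+".png",(130,80,260,220),4)
E
python3 m.py lean1 '(-.118,-.26)' 155
```

```text
clock: 7.35
position: [569.1, -306.5, 226.2]
ee_rot: [0.968, -0.208, 0.03, -0.135]
contact_force: [-0.3, 0.4, -2.6]
gripper_width: 24.3
grasp_force: 60.9
tcp [ 569.1 -306.5  226.2] axis slope [-0.1187 -0.2595] toolxy [[0.912, -0.41], [-0.394, -0.877]]
foot by kin [ 577.8 -287.6  153.2]
rim (array([ 579.13014357, -285.3161258 ]), 254, array([118.40426343, 120.83351596]))
body at foot z [ 577.  -287.6] slope [-0.1468 -0.2174] 331 0.88
body at foot z [ 577.2 -287.5] slope [-0.1548 -0.2228] 303 0.92
```

View pics/lean1.png

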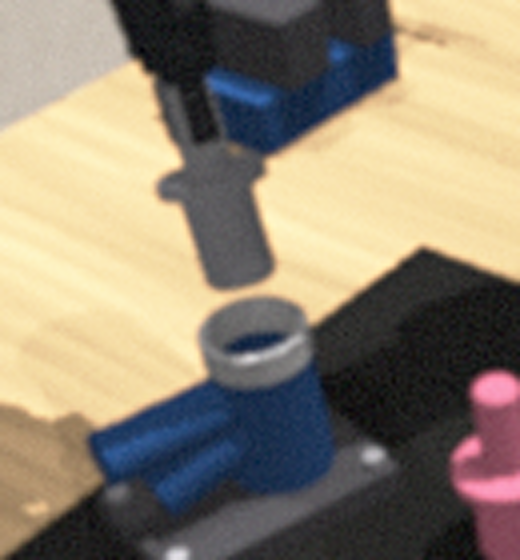

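The crop shows the gauge clearly leaned, by tool and by fit about 15–16°. Its foot at crop (242,280) is centred over the mouth at (256,325) within about 1 mm. I'll lower it so the lower edge enters the mouth.

```bash

python3 -m jog '[[[0.005,0.007,-0.1],[0,0,0],1],[[0.005,0.007,-0.2],[0,0,0],1],[[0.005,0.007,-0.25],[0,0,0],1],[[0.005,0.007,-0.29],[0,0,0],1],[[0.005,0.007,-0.32],[0,0,0],1],[[0.005,0.007,-0.34],[0,0,0],1],[[0.005,0.007,-0.36],[0,0,0],1],[[0.005,0.007,-0.36],[0,0,0],1],[[0.005,0.007,-0.36],[0,0,0],1]]'
python3 m.py lean2 '(-.118,-.26)' 121
```

```text
clock: 8.3
position: [569.0, -307.0, 189.5]
ee_rot: [0.968, -0.209, 0.03, -0.135]
contact_force: [-0.0, -0.1, -4.1]
gripper_width: 24.5
grasp_force: 60.9
tcp [ 569.  -307.   189.5] axis slope [-0.1186 -0.26  ] toolxy [[0.911, -0.412], [-0.396, -0.876]]
foot by kin [ 577.7 -288.1  116.6]
rim (array([ 578.96708499, -285.34912845]), 160, array([119.14076896, 120.91881718]))
body at foot z [ 576.7 -287.4] slope [-0.1267 -0.2655] 335 0.84
body at foot z [ 576.7 -287.3] slope [-0.1274 -0.271 ] 296 0.85
```

View pics/lean2.png

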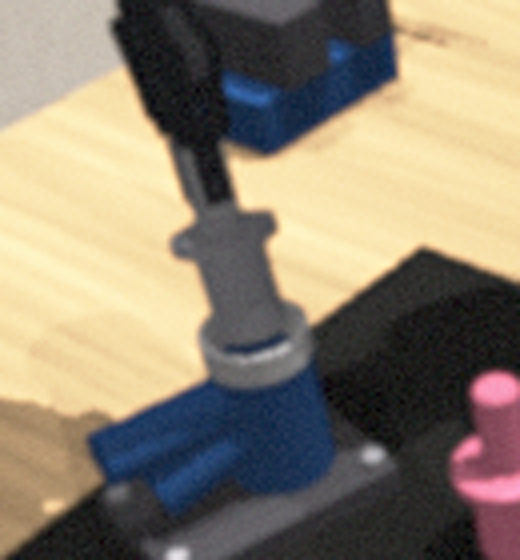

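The crop shows the lower edge of the foot inside the ring, with the gap on the near side around crop (250,345) and no contact force. The body sits about 1–2 mm toward the far side. I'll straighten it about the foot with a (+1,+1.5) mm correction.

```bash

python3 -m jog '[[[0.01,0.015,0],[0,0,0],1],[[0.032,0.063,0.012],[-0.03,0.014,0],1],[[0.053,0.111,0.02],[-0.06,0.028,0],1],[[0.075,0.159,0.026],[-0.09,0.041,0],1],[[0.096,0.206,0.029],[-0.121,0.055,0],1],[[0.096,0.206,0.029],[-0.121,0.055,0],1],[[0.096,0.206,0.029],[-0.121,0.055,0],1],[[0.096,0.206,0.029],[-0.121,0.055,0],1]]'
python3 m.py up1 '(0,0)' 121
```

```text
clock: 9.15
position: [578.5, -286.7, 192.4]
ee_rot: [0.977, -0.211, 0.0, -0.0]
contact_force: [0.4, -0.3, -3.5]
gripper_width: 24.8
grasp_force: 60.8
tcp [ 578.5 -286.7  192.4] axis slope [-0.0008 -0.0008] toolxy [[0.911, -0.413], [-0.413, -0.911]]
foot by kin [ 578.6 -286.7  116.5]
rim (array([ 578.25745234, -285.65120567]), 196, array([118.82912416, 121.03341774]))
body at foot z [ 577.8 -285.9] slope [-0.0221 -0.005 ] 259 0.66
body at foot z [ 577.8 -286.1] slope [-0.0225 -0.0018] 247 0.66
```

View pics/up1.png

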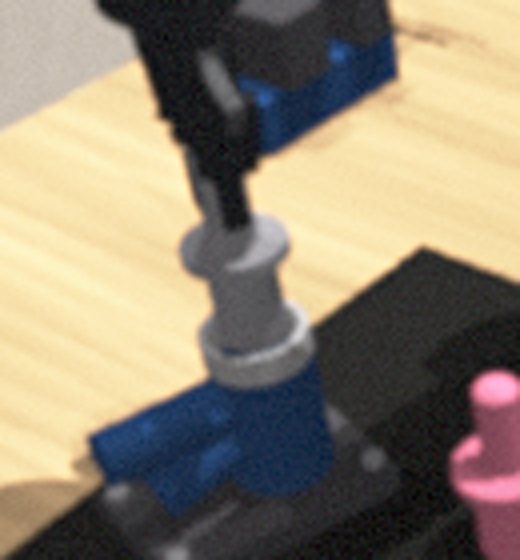

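The crop shows the gauge upright, foot inside the ring, collar at (235,247) in line with the tube axis and no contact. I'll slide it down gently, watching the force.

```bash

python3 -m jog '[[[0,0,-0.02],[0,0,0],1],[[0,0,-0.04],[0,0,0],1],[[0,0,-0.05],[0,0,0],1],[[0,0,-0.06],[0,0,0],1],[[0,0,-0.07],[0,0,0],1],[[0,0,-0.08],[0,0,0],1],[[0,0,-0.08],[0,0,0],1]]'
python3 -c "
from bench import *;s=read_state();print(s['position'],s['contact_force'],s['wrist_torque'])"
```

```text
clock: 9.9
position: [578.6, -286.6, 184.4]
ee_rot: [0.978, -0.211, 0.0, 0.0]
contact_force: [-0.0, -1.1, -3.9]
gripper_width: 24.5
grasp_force: 61.0
[ 578.60920709 -286.6170623   184.40301799] [-1.25738351e-03 -1.12497604e+00 -3.87241511e+00] [-0.42090018  0.03422333  0.04746008]
```

```bash

python3 -m jog '[[[0,0,-0.02],[0,0,0],1],[[0,0,-0.04],[0,0,0],1],[[0,0,-0.06],[0,0,0],1],[[0,0,-0.08],[0,0,0],1],[[0,0,-0.1],[0,0,0],1],[[0,0,-0.1],[0,0,0],1]]'
python3 -c "
from bench import *;s=read_state();print(s['position'],s['contact_force'],s['wrist_torque'])"
```

```text
clock: 10.5
position: [578.5, -286.9, 173.9]
ee_rot: [0.978, -0.211, -0.0, 0.0]
contact_force: [0.0, -5.2, -2.8]
gripper_width: 24.6
grasp_force: 60.9
[ 578.46518647 -286.90245074  173.93091592] [ 0.00664097 -5.17114725 -2.79616554] [-1.93148634  0.25963702  0.02972827]
```

The wall is pushing the gauge toward −y with 5 N, so I'll ease that way and continue.

```bash

python3 -m jog '[[[0,-0.004,0],[0,0,0],1],[[0,-0.008,0],[0,0,0],1],[[0,-0.008,0],[0,0,0],1],[[0,-0.008,-0.02],[0,0,0],1],[[0,-0.008,-0.04],[0,0,0],1],[[0,-0.008,-0.06],[0,0,0],1],[[0,-0.008,-0.08],[0,0,0],1],[[0,-0.008,-0.1],[0,0,0],1],[[0,-0.008,-0.1],[0,0,0],1]]'
python3 -c "
from bench import *;s=read_state();print(s['position'],s['contact_force'],s['wrist_torque'])"
```

```text
clock: 11.4
position: [578.5, -287.1, 163.7]
ee_rot: [0.978, -0.211, -0.0, -0.0]
contact_force: [-0.6, -4.0, -3.9]
gripper_width: 24.9
grasp_force: 60.9
[ 578.46967147 -287.05308882  163.67371747] [-0.59828467 -3.97412126 -3.93386602] [-1.34691716  0.12508823 -0.05213126]
```

```bash

python3 -m jog '[[[0,-0.005,0],[0,0,0],1],[[0,-0.01,0],[0,0,0],1],[[0,-0.01,0],[0,0,0],1],[[0,-0.01,-0.02],[0,0,0],1],[[0,-0.01,-0.04],[0,0,0],1],[[0,-0.01,-0.06],[0,0,0],1],[[0,-0.01,-0.08],[0,0,0],1],[[0,-0.01,-0.1],[0,0,0],1],[[0,-0.01,-0.1],[0,0,0],1]]'
python3 -c "
from bench import *;s=read_state();print(s['position'],s['contact_force'],s['wrist_torque'])"
```

```text
clock: 12.3
position: [578.3, -288.1, 153.7]
ee_rot: [0.978, -0.211, -0.0, -0.0]
contact_force: [-0.3, 0.0, -3.7]
gripper_width: 24.7
grasp_force: 60.9
[ 578.30401212 -288.05335372  153.71764728] [-0.31658645  0.04966337 -3.72773407] [-0.00809651 -0.02409344 -0.04110417]
```

```bash

python3 -m jog '[[[0,0,-0.02],[0,0,0],1],[[0,0,-0.04],[0,0,0],1],[[0,0,-0.06],[0,0,0],1],[[0,0,-0.08],[0,0,0],1],[[0,0,-0.1],[0,0,0],1],[[0,0,-0.11],[0,0,0],1],[[0,0,-0.115],[0,0,0],1],[[0,0,-0.115],[0,0,0],1]]'
python3 -m jog '[[[0,0,-0.005],[0,0,0],1],[[0,0,-0.005],[0,0,0],1]]'
python3 -m jog '[[[0,0,-0.005],[0,0,0],1],[[0,0,-0.005],[0,0,0],1]]'
```

```text
clock: 13.1
position: [578.5, -288.2, 142.6]
ee_rot: [0.978, -0.211, -0.0, 0.0]
contact_force: [0.5, -0.5, -3.5]
gripper_width: 24.8
grasp_force: 60.9
clock: 13.3
position: [578.5, -288.2, 142.2]
ee_rot: [0.978, -0.211, 0.0, -0.0]
contact_force: [-0.3, -0.7, -3.8]
gripper_width: 24.7
grasp_force: 60.9
clock: 13.5
position: [578.5, -288.1, 141.7]
ee_rot: [0.978, -0.211, -0.0, -0.0]
contact_force: [-0.5, 0.2, -4.1]
gripper_width: 24.4
grasp_force: 60.9
```

```bash

python3 -m jog '[[[0,0,-0.005],[0,0,0],1],[[0,0,-0.005],[0,0,0],1]]'
python3 -m jog '[[[0,0,-0.005],[0,0,0],1],[[0,0,-0.005],[0,0,0],1]]'
python3 -m jog '[[[0,0,-0.005],[0,0,0],1],[[0,0,-0.005],[0,0,0],1]]'
```

```text
clock: 13.7
position: [578.5, -288.1, 141.1]
ee_rot: [0.978, -0.211, -0.0, -0.0]
contact_force: [0.3, -0.1, -3.7]
gripper_width: 24.5
grasp_force: 60.9
clock: 13.9
position: [578.6, -288.2, 141.1]
ee_rot: [0.978, -0.211, 0.0, 0.0]
contact_force: [-1.9, 1.5, -2.1]
gripper_width: 24.6
grasp_force: 61.0
clock: 14.1
position: [578.6, -288.2, 141.0]
ee_rot: [0.978, -0.211, 0.0, 0.0]
contact_force: [-1.0, 1.6, 1.9]
gripper_width: 25.0
grasp_force: 61.2
```

```bash

python3 -m jog '[[[0,0,-0.005],[0,0,0],1],[[0,0,-0.005],[0,0,0],1]]'
python3 -m jog '[[[0,0,-0.007],[0,0,0],1],[[0,0,-0.007],[0,0,0],1]]'
python3 m.py seat '(0,0)' 121 | head -1
```

```text
clock: 14.3
position: [578.6, -288.2, 141.0]
ee_rot: [0.978, -0.211, 0.0, 0.0]
contact_force: [-2.9, 2.7, 4.7]
gripper_width: 24.9
grasp_force: 61.7
clock: 14.5
position: [578.7, -288.2, 140.9]
ee_rot: [0.978, -0.21, 0.0, 0.0]
contact_force: [-3.5, 3.8, 7.3]
gripper_width: 24.9
grasp_force: 62.2
tcp [ 578.7 -288.2  140.9] axis slope [-0.0008  0.0008] toolxy [[0.911, -0.412], [-0.412, -0.911]]
```

View pics/seat.png

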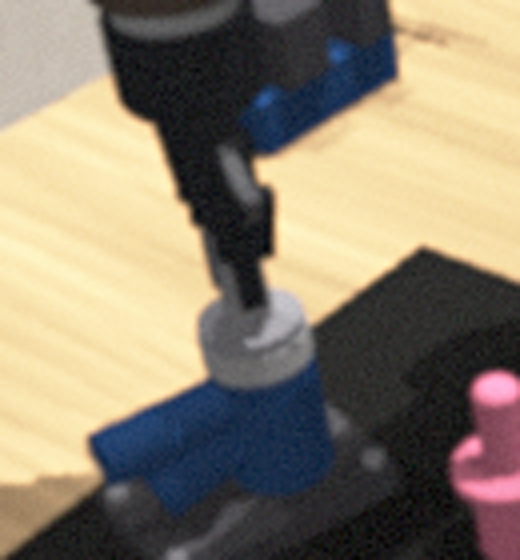

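The crop shows the collar sitting on the ring at (258,335) with no visible gap. The TCP reads z = 140.9, which puts the foot 65 mm above the bench, exactly as it should be when seated. I'll release and retreat upward.

```bash

python3 -m jog '[[[0,0,0.01],[0,0,0],1],[[0,0,0.01],[0,0,0],0.2],[[0,0,0.01],[0,0,0],0],[[0,0,0.01],[0,0,0],-0.5],[[0,0,0.01],[0,0,0],-1],[[0,0,0.01],[0,0,0],-1],[[0,0,0.01],[0,0,0],-1],[[0,0,0.01],[0,0,0],-1],[[0,0,0.01],[0,0,0],-1],[[0,0,0.01],[0,0,0],-1]]'
python3 -m jog '[[[0,0,0.1],[0,0,0],-1],[[0,0,0.3],[0,0,0],-1],[[0,0,0.6],[0,0,0],-1],[[0,0,1],[0,0,0],-1],[[0,0,1],[0,0,0],-1],[[0,0,1],[0,0,0],-1],[[0,0,1],[0,0,0],-1]]'
python3 - <<'E'
from g import *
im=get_image("scene"); save(im,"end.png",(100,80,460,300),2.2); P=pts(im); f=im["frame"].astype(int)
Q=P[mask(P,f)&(f.min(2)>60)]; Q=Q[(np.linalg.norm(Q[:,:2]-[578.3,-287.5],axis=1)<29)]
T=Q[(abs(Q[:,2]-127)<4)&(np.linalg.norm(Q[:,:2]-[578.3,-287.5],axis=1)>14)]
A=np.c_[T[:,:2]-[578,-287],np.ones(len(T))]; print("collar top plane",np.linalg.lstsq(A,T[:,2],rcond=None)[0],len(T)); print("handle top z",np.percentile(Q[:,2],[90,97]))
E
```

```text
clock: 15.55
position: [578.6, -288.2, 140.0]
ee_rot: [0.978, -0.211, 0.0, -0.0]
contact_force: [0.8, -0.8, 0.5]
gripper_width: 85.7
grasp_force: 0.0
clock: 16.25
position: [578.0, -287.9, 239.4]
ee_rot: [0.978, -0.211, -0.001, -0.0]
contact_force: [-1.0, -0.4, -0.4]
gripper_width: 85.5
grasp_force: 0.0
collar top plane [-2.16849758e-02 -2.05485088e-02  1.28139296e+02] 204
handle top z [182.70686117 184.77028736]
```

View pics/end.png

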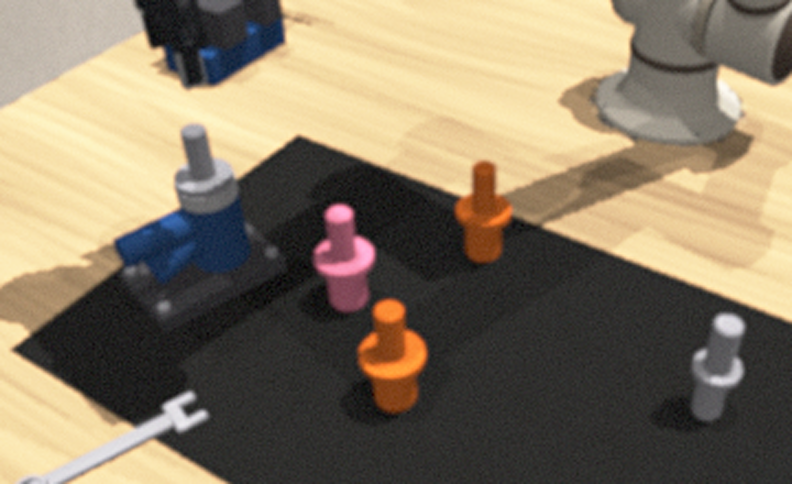

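The picture shows the wide gauge seated in the tube at (205,180) with its collar top at z ≈ 128. The thin gauge at (717,370) and the look-alikes are undisturbed, and the gripper is clear.

```bash
python3 -c "
from bench import *;print(job_done())"
```

```text
the job is handed in; nothing more can be done
None
```

The wide gauge went into the head tube lower edge first at about 15°, was straightened and slid down in the grip until its collar rested on the rim, then released; the thin gauge was not touched, and the job was handed in at about 16 s.

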